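# Gauge the jar lids and sort them

## Task

Check the two clay lids lying on the ware board nearer the robot, one at a time: hold a lid flat by its knob and push it lightly into the gap gauge until it stops or its full width is between the red jaws. A lid that passes the green GO jaws but stops at the red NO-GO jaws is good and goes on the kiln shelf; one that will not enter GO, or slips into NO-GO, goes in the red crate. Set each lid down gently, flat and knob up, and let go of it before taking the next, and leave the lids on the farther board and the other ware alone.

Things in the scene. Friction and masses are not known exactly. Their poses are not given: they have to be found in the camera images.
- gauge: fixed gap gauge: dark green bed plate (x -80 to 155, y -85 to 85 mm, top 10 mm above the table), two steel jaws standing 22 mm above the bed with a straight stepped slot between. Origin: on the table, slot centre line, at the mouth; x runs along the slot into the gauge. Start a lid's axis at x = -65, underside on the bed or up to 5 mm over it; 6 to 10 N of push is plenty; draw it back or lift it out.
- gauge_go (a point): on the bed, slot centre line, where GO begins: cheeks lead in at 30 degrees a side over the 20 mm from the mouth to here; from here the GO jaws (green stripes) are 105 mm apart for 65 mm. Same axes as the gauge. A too big lid jams here, its axis about 15 mm before this point (at gauge x = 5).
- gauge_nogo (a point): on the bed, slot centre line, where the step to NO-GO begins: from here the jaws (red stripes) are 95.5 mm apart for 65 mm, open at the far end. A good lid stops here, its axis about 15 mm before this point (at gauge x = 70). A too small lid goes on between the red jaws: push its axis to about 20 mm past this point.
- ware_board: fixed plywood ware board on the left, the one nearer the robot, 260 (x) x 130 (y) x 15 mm, with the two lids to be checked about 60 mm either side of its middle along x. Origin: centre of its underside, on the table.
- store_board: an identical ware board behind it, farther from the robot, with two lids that are not part of this job. Origin: centre of its underside.
- kiln_shelf: fixed tan kiln shelf, a flat slab 150 (x) x 250 (y) x 20 mm, for the good lids; room for two side by side along y, axes 58 mm either side of the middle. Origin: centre of its underside, on the table. It and the crate may have changed places.
- crate: fixed shallow red plastic crate for rejects, 150 (x) x 250 (y) x 45 mm outside, walls and floor 5 mm; room for two lids side by side along y, axes 58 mm either side of the middle. Origin: centre of its underside, on the table.
- lid_a_centre (a point): round buff clay lid lying flat: disc 12 mm thick, on it an upright straight knob 28 mm in diameter, 34 mm tall (46 mm overall, 0.18 to 0.29 kg). Point: on the axis, 23 mm above the underside; z = axis. Nominally 100 mm across; each is about 91, 100 or 109, which only the gauge tells. Any two of the four start on the ware board, the others on the store board; of the two, one, both or neither may be good.
- lid_b_centre (a point): round buff clay lid lying flat: disc 12 mm thick, on it an upright straight knob 28 mm in diameter, 34 mm tall (46 mm overall, 0.18 to 0.29 kg). Point: on the axis, 23 mm above the underside; z = axis. Nominally 100 mm across; each is about 91, 100 or 109, which only the gauge tells. Any two of the four start on the ware board, the others on the store board; of the two, one, both or neither may be good.
- lid_c_centre (a point): round buff clay lid lying flat: disc 12 mm thick, on it an upright straight knob 28 mm in diameter, 34 mm tall (46 mm overall, 0.18 to 0.29 kg). Point: on the axis, 23 mm above the underside; z = axis. Nominally 100 mm across; each is about 91, 100 or 109, which only the gauge tells. Any two of the four start on the ware board, the others on the store board; of the two, one, both or neither may be good.
- lid_d_centre (a point): round buff clay lid lying flat: disc 12 mm thick, on it an upright straight knob 28 mm in diameter, 34 mm tall (46 mm overall, 0.18 to 0.29 kg). Point: on the axis, 23 mm above the underside; z = axis. Nominally 100 mm across; each is about 91, 100 or 109, which only the gauge tells. Any two of the four start on the ware board, the others on the store board; of the two, one, both or neither may be good.
- lid_a: the same lid as lid_a_centre, origin at the centre of its underside.
- lid_b: the same lid as lid_b_centre, origin at the centre of its underside.
- lid_c: the same lid as lid_c_centre, origin at the centre of its underside.
- lid_d: the same lid as lid_d_centre, origin at the centre of its underside.
- jar: bystander: clay storage jar, 110 mm across, 100 tall, open, at the back. Origin under its centre.
- bottle: bystander: clay bottle vase 104 mm across, 155 tall, at the back. Origin under its centre.
- tumbler: bystander: clay tumbler 80 mm across, 95 tall, at the back. Origin under its centre.
- bowl: bystander: small clay bowl 70 mm across, 35 tall, left of the ware boards. Origin under its centre.
- brush: bystander: brush 150 mm long lying behind the store board. Origin under its middle.
Not all that is in view belongs to the job. What is shaped like the lid_a but blue is not meant.

How it is judged:
On the way, in this order (a step that is already met when the one before it is completed fails the run):
1. a lid is tried: pushed flat along the gauge's slot to where it stops, or, if it enters NO-GO, until its axis is past the first red edge (((x of lid_a_centre in the frame of gauge between 0.06 and 0.082 m and y of lid_a_centre in the frame of gauge between -0.012 and 0.012 m and z of lid_a_centre in the frame of gauge between 0.025 and 0.045 m) or (x of lid_b_centre in the frame of gauge between -0.006 and 0.022 m and y of lid_b_centre in the frame of gauge between -0.012 and 0.012 m and z of lid_b_centre in the frame of gauge between 0.025 and 0.045 m) or (x of lid_c_centre in the frame of gauge between 0.06 and 0.082 m and y of lid_c_centre in the frame of gauge between -0.012 and 0.012 m and z of lid_c_centre in the frame of gauge between 0.025 and 0.045 m) or (x of lid_d_centre in the frame of gauge between 0.088 and 0.2 m and y of lid_d_centre in the frame of gauge between -0.012 and 0.012 m and z of lid_d_centre in the frame of gauge between 0.025 and 0.045 m))), for 0.1 s.
2. a lid lies let go in its right place ((((x of lid_a_centre in the frame of kiln_shelf between -0.05 and 0.05 m and y of lid_a_centre in the frame of kiln_shelf between -0.1 and 0.1 m and z of lid_a_centre in the frame of kiln_shelf between 0.037 and 0.049 m and angle between lid_a_centre's own z axis and vertical below 0.12 rad) and (linear speed of lid_a below 0.02 m/s and contact force between the fingers and lid_a below 0.2 N)) or ((x of lid_b_centre in the frame of crate between -0.07 and 0.07 m and y of lid_b_centre in the frame of crate between -0.12 and 0.12 m and z of lid_b_centre in the frame of crate between 0.022 and 0.034 m and angle between lid_b_centre's own z axis and vertical below 0.12 rad) and (linear speed of lid_b below 0.02 m/s and contact force between the fingers and lid_b below 0.2 N)) or ((x of lid_c_centre in the frame of kiln_shelf between -0.05 and 0.05 m and y of lid_c_centre in the frame of kiln_shelf between -0.1 and 0.1 m and z of lid_c_centre in the frame of kiln_shelf between 0.037 and 0.049 m and angle between lid_c_centre's own z axis and vertical below 0.12 rad) and (linear speed of lid_c below 0.02 m/s and contact force between the fingers and lid_c below 0.2 N)) or ((x of lid_d_centre in the frame of crate between -0.07 and 0.07 m and y of lid_d_centre in the frame of crate between -0.12 and 0.12 m and z of lid_d_centre in the frame of crate between 0.022 and 0.034 m and angle between lid_d_centre's own z axis and vertical below 0.12 rad) and (linear speed of lid_d below 0.02 m/s and contact force between the fingers and lid_d below 0.2 N)))), for 0.2 s.
3. with that lid in its place, another is tried in the gauge in the same way (((x of lid_a_centre in the frame of gauge between 0.06 and 0.082 m and y of lid_a_centre in the frame of gauge between -0.012 and 0.012 m and z of lid_a_centre in the frame of gauge between 0.025 and 0.045 m) or (x of lid_b_centre in the frame of gauge between -0.006 and 0.022 m and y of lid_b_centre in the frame of gauge between -0.012 and 0.012 m and z of lid_b_centre in the frame of gauge between 0.025 and 0.045 m) or (x of lid_c_centre in the frame of gauge between 0.06 and 0.082 m and y of lid_c_centre in the frame of gauge between -0.012 and 0.012 m and z of lid_c_centre in the frame of gauge between 0.025 and 0.045 m) or (x of lid_d_centre in the frame of gauge between 0.088 and 0.2 m and y of lid_d_centre in the frame of gauge between -0.012 and 0.012 m and z of lid_d_centre in the frame of gauge between 0.025 and 0.045 m)) and (((x of lid_a_centre in the frame of kiln_shelf between -0.05 and 0.05 m and y of lid_a_centre in the frame of kiln_shelf between -0.1 and 0.1 m and z of lid_a_centre in the frame of kiln_shelf between 0.037 and 0.049 m and angle between lid_a_centre's own z axis and vertical below 0.12 rad) and (linear speed of lid_a below 0.02 m/s and contact force between the fingers and lid_a below 0.2 N)) or ((x of lid_b_centre in the frame of crate between -0.07 and 0.07 m and y of lid_b_centre in the frame of crate between -0.12 and 0.12 m and z of lid_b_centre in the frame of crate between 0.022 and 0.034 m and angle between lid_b_centre's own z axis and vertical below 0.12 rad) and (linear speed of lid_b below 0.02 m/s and contact force between the fingers and lid_b below 0.2 N)) or ((x of lid_c_centre in the frame of kiln_shelf between -0.05 and 0.05 m and y of lid_c_centre in the frame of kiln_shelf between -0.1 and 0.1 m and z of lid_c_centre in the frame of kiln_shelf between 0.037 and 0.049 m and angle between lid_c_centre's own z axis and vertical below 0.12 rad) and (linear speed of lid_c below 0.02 m/s and contact force between the fingers and lid_c below 0.2 N)) or ((x of lid_d_centre in the frame of crate between -0.07 and 0.07 m and y of lid_d_centre in the frame of crate between -0.12 and 0.12 m and z of lid_d_centre in the frame of crate between 0.022 and 0.034 m and angle between lid_d_centre's own z axis and vertical below 0.12 rad) and (linear speed of lid_d below 0.02 m/s and contact force between the fingers and lid_d below 0.2 N)))), for 0.1 s.
At the end, for the whole second after the job is handed in: Both lids from the nearer ware board lie flat, knob up (within 7 degrees), at rest and let go: good ones directly on the kiln shelf with the lid's axis at least 25 mm inside its edges, rejects on the floor of the red crate. The two lids of the farther board are within 20 mm of where they were ((((x of lid_a_centre in the frame of kiln_shelf between -0.05 and 0.05 m and y of lid_a_centre in the frame of kiln_shelf between -0.1 and 0.1 m and z of lid_a_centre in the frame of kiln_shelf between 0.037 and 0.049 m and angle between lid_a_centre's own z axis and vertical below 0.12 rad) and (linear speed of lid_a below 0.02 m/s and contact force between the fingers and lid_a below 0.2 N)) or (distance of lid_a_centre from where it was at the start of the episode below 0.02 m and horizontal distance between lid_a_centre and ware_board above 0.13 m)) and (((x of lid_b_centre in the frame of crate between -0.07 and 0.07 m and y of lid_b_centre in the frame of crate between -0.12 and 0.12 m and z of lid_b_centre in the frame of crate between 0.022 and 0.034 m and angle between lid_b_centre's own z axis and vertical below 0.12 rad) and (linear speed of lid_b below 0.02 m/s and contact force between the fingers and lid_b below 0.2 N)) or (distance of lid_b_centre from where it was at the start of the episode below 0.02 m and horizontal distance between lid_b_centre and ware_board above 0.13 m)) and (((x of lid_c_centre in the frame of kiln_shelf between -0.05 and 0.05 m and y of lid_c_centre in the frame of kiln_shelf between -0.1 and 0.1 m and z of lid_c_centre in the frame of kiln_shelf between 0.037 and 0.049 m and angle between lid_c_centre's own z axis and vertical below 0.12 rad) and (linear speed of lid_c below 0.02 m/s and contact force between the fingers and lid_c below 0.2 N)) or (distance of lid_c_centre from where it was at the start of the episode below 0.02 m and horizontal distance between lid_c_centre and ware_board above 0.13 m)) and (((x of lid_d_centre in the frame of crate between -0.07 and 0.07 m and y of lid_d_centre in the frame of crate between -0.12 and 0.12 m and z of lid_d_centre in the frame of crate between 0.022 and 0.034 m and angle between lid_d_centre's own z axis and vertical below 0.12 rad) and (linear speed of lid_d below 0.02 m/s and contact force between the fingers and lid_d below 0.2 N)) or (distance of lid_d_centre from where it was at the start of the episode below 0.02 m and horizontal distance between lid_d_centre and ware_board above 0.13 m))); the robot touches nothing.
It fails at once if other ware or the brush moved by more than 30 mm (distance of any of jar, bottle, tumbler, bowl, brush from where it was at the start of the episode above 0.03 m).
It fails at once if a lid on the farther board moved by more than 20 mm ((horizontal distance between lid_a_centre and store_board below 0.11 m and distance of lid_a_centre from where it was at the start of the episode above 0.02 m) or (horizontal distance between lid_b_centre and store_board below 0.11 m and distance of lid_b_centre from where it was at the start of the episode above 0.02 m) or (horizontal distance between lid_c_centre and store_board below 0.11 m and distance of lid_c_centre from where it was at the start of the episode above 0.02 m) or (horizontal distance between lid_d_centre and store_board below 0.11 m and distance of lid_d_centre from where it was at the start of the episode above 0.02 m)).
It fails at once if a lid pressed hard enough to chip it (over 120 N) against the gauge, shelf or crate (contact force between any of lid_a, lid_b, lid_c, lid_d and gauge above 120 N or contact force between any of lid_a, lid_b, lid_c, lid_d and kiln_shelf above 120 N or contact force between any of lid_a, lid_b, lid_c, lid_d and crate above 120 N).
It fails at once if a lid is dropped or thrown: it moves faster than 0.5 m/s with no finger touching it (a fall of more than about 13 mm) ((contact force between the fingers and lid_a below 0.05 N and linear speed of lid_a above 0.5 m/s) or (contact force between the fingers and lid_b below 0.05 N and linear speed of lid_b above 0.5 m/s) or (contact force between the fingers and lid_c below 0.05 N and linear speed of lid_c above 0.5 m/s) or (contact force between the fingers and lid_d below 0.05 N and linear speed of lid_d above 0.5 m/s)).
It also fails if it takes over 69 s, if anything falls off the work surface, if the arm or the gripper's body presses on something with over 40 N, if the wrist force passes 120 N, or if a joint passes its speed limit or range.

## Robot

A 6-joint arm with a two-finger parallel gripper is mounted at the origin on the work surface. World frame = base frame: x ahead of the robot, y to its left, z up, the work surface at z = 0. Lengths are in m, angles in rad, forces in N, time in s.
With the tool pointing down it reaches from about 0.4 to 0.925 m from the base axis. Payload 12.5 kg.
Tool frame: the origin (TCP) lies at the very end of the fingers, on their centre line; the grasp point (between the pads) lies robot.hold_point_z behind it (robot.hold_point_z is the distance from the TCP to the grasp point, in m); z points along the fingers, x is the direction in which the jaws open and shut, and the axes are right-handed (so a half turn about z gives the same grasp; the last joint's range is limited). The gripper opens to 95 mm and grips with 3 to 60 N. Pads are 20 mm wide; open, the fingers measure 119 mm over their backs; the gripper's body (75 mm by 180 mm) begins 59 mm behind the grasp point.
Start: joints at [1.102, 0.491, 1.559, -0, 1.092, -0.106], TCP at [0.222, 0.584, 0.215] pointing down, gripper open.
Joint ranges: [-3.1, 3.1], [-0.84, 2.19], [0.05, 2.79], [-1.13, 4.28], [0.06, 2.93], [-2.69, 2.69]. Speed limits (rad/s): [2.22, 2.22, 2.79, 3.14, 3.14, 3.14].

## Interface

Orientations are given as a rotation vector (axis times angle).
In Python, from rig import observe, read_camera, get_calibration, robot gives the robot as it stands.
- The arm moves only by the shell command python3 -m inch 'ROWS' [OPENING] [FORCE]. ROWS is a JSON object of lists of equal length, an entry for each row: "dp": the shift along the world's x, y, z in cm, a list of three; "delta_rot": the turn, a rotation vector about the world's x, y, z in rad, a list of three. A call has 1 to 10 rows; each row shifts and turns the commanded pose from where the row before left it; what a row does not reach is not made up. A row lasts 1/8 s, in which the tool goes at most 62.5 mm and 10.7 degrees, less where a joint would pass 70% of its speed; a pose out of reach is approached as far as the arm can. A call is refused whole if a number of a shift passes 6.25 or a number of a turn 0.188, either way. A call with a gripper value outside its range is refused whole. OPENING is the closure in counts, from 0 (fully open) to 255 (shut), set as the call begins (- or left out, the last holds). The fingers move at their own pace and stop on an object; FORCE is the grip in N (left out, the last holds). Time passes only in rows, so rows that do not move let the fingers close. It gives the time, the measured TCP pose, the force and the opening at its end, in the units of the state.
- observe(): the state, without advancing time (a new reading comes with each control period).
- read_camera(name): name is "side" or "top" or "wrist"; returns (picture, depth): 400x640x3 uint8, red, green, blue; 400x640 float32, m along the optical axis (not along the pixel's ray), 0 where there is no reading.
- get_calibration(name): a dict with "fovy" (degrees; the focal length in pixels is half the picture's height over the tangent of half this angle, whatever the lens; pixels are square), "cx", "cy" (the principal point, pixels), "dist_coeffs" ([k1, k2, p1, p2, k3] as OpenCV has them; the pictures are not rectified), "camera_from_world" (4x4, takes a point from world to camera coordinates); the wrist camera has in their place "T_tool_cam" (4x4, takes a point from camera to tool coordinates, whose origin is the TCP and whose axes are the tool frame's). Camera axes: x right, y up, looking along -z (the intrinsics and any distortion apply to the point x, -y, -z); pixel columns grow to the right and rows downward; lengths in m; the calibration is good to about 2 mm. A picture is of the moment at which its call begins: read the wrist's pose just before it. get_calibration takes no time and is no camera call.
- robot.hand_in(): hands the job in, once; it reports no verdict.
The state is a dict: "clock": time; "joints": joint angles; "qvel": joint speeds; "joint_torque": joint torques, N m; "position": TCP position; "tcp_rot": TCP orientation; "ft_force": force on the tool from outside, world axes, zero at the start; "ft_torque": the same for the moment, N m; "grip_width": finger opening in m.
Only numpy, scipy, OpenCV 4.12 (cv2) and the standard library are available. Lean on these libraries where they do the work, as an engineer would, in place of code of your own. Each camera call takes 0.05 s, during which the arm holds its last target. There are 200 camera calls.

## Working session

There is one attempt and no reset: what is moved stays moved. The work goes in short steps, Python scripts to look and compute and a shell command to move; the robot and the scene stay as the last step left them, time stands still between calls to the robot, and variables do not carry over. Pictures are saved under pics/ and viewed, about 8 in all and at most 12, crops included, and the job is handed in when it is done.

```bash
mkdir -p pics; ls
cat > h.py <<'E'
import numpy as np, cv2
from rig import observe, read_camera, get_calibration, robot
def K(c,h=400):
    f=h/2/np.tan(np.radians(c["fovy"])/2)
    return np.array([[f,0,c["cx"]],[0,f,c["cy"]],[0,0,1.]]),np.array(c["dist_coeffs"],float)
def pose(c,st=None):
    if "camera_from_world" in c: return np.linalg.inv(np.array(c["camera_from_world"]))
    T=np.eye(4);T[:3,:3]=cv2.Rodrigues(np.array(st["tcp_rot"],float))[0];T[:3,3]=st["position"]
    return T@np.array(c["T_tool_cam"])
def ray(c,uv,st=None):
    k,d=K(c);p=cv2.undistortPoints(np.array(uv,float).reshape(-1,1,2),k,d)[:,0]
    v=np.c_[p[:,0],-p[:,1],-np.ones(len(p))];T=pose(c,st)
    return T[:3,3],v@T[:3,:3].T
def plane(c,uv,z,st=None):
    o,v=ray(c,uv,st);return o+v*((z-o[2])/v[:,2])[:,None]
def cloud(c,dep,st=None):
    h,w=dep.shape;u,v=np.meshgrid(np.arange(w),np.arange(h))
    o,r=ray(c,np.c_[u.ravel(),v.ravel()],st);return (o+r*dep.ravel()[:,None]).reshape(h,w,3)
def save(n,im): cv2.imwrite("pics/"+n,im[:,:,::-1])
E
python3 - <<'E'
from h import *
s=observe();print({k:np.round(v,3) for k,v in s.items()},robot.hold_point_z)
for n in("top","side","wrist"):
    im,d=read_camera(n);save(n+"1.png",im);np.savez("pics/"+n+"1",im=im,d=d)
    c=get_calibration(n);print(n,c["fovy"],c["dist_coeffs"],c.get("T_tool_cam"),pose(c,s)[:3,3].round(3),(d>0).mean())
E
```

```text
pics
{'clock': np.float64(0.0), 'joints': array([ 1.102,  0.492,  1.559, -0.   ,  1.092, -0.106]), 'qvel': array([-0.001, -0.   , -0.   , -0.002,  0.   ,  0.001]), 'joint_torque': array([ 1.0000e-03, -6.1265e+01, -2.5817e+01,  6.9000e-02,  4.8000e-02,
       -0.0000e+00]), 'position': array([0.222, 0.584, 0.214]), 'tcp_rot': array([ 2.585e+00,  1.784e+00, -1.000e-03]), 'ft_force': array([ 0.14 , -0.194, -0.332]), 'ft_torque': array([ 0.015, -0.037, -0.012]), 'grip_width': np.float64(0.095)} 0.0188
top 42.37428136912952 [-0.07594241  0.          0.          0.          0.        ] None [0.345 0.094 1.481] 0.99598046875
side 53.32147288780698 [0.00515507 0.         0.         0.         0.        ] None [ 0.49  -0.872  0.769] 0.99591796875
wrist 65.91379749495195 [-0.00148631  0.          0.          0.          0.        ] [[ 9.99999858e-01 -4.46100588e-04  2.91268120e-04 -3.66644926e-04]
 [-3.51431480e-04 -9.63224151e-01 -2.68698922e-01 -7.50529947e-02]
 [ 4.00423235e-04  2.68698782e-01 -9.63224171e-01 -1.70004845e-01]
 [ 0.00000000e+00  0.00000000e+00  0.00000000e+00  1.00000000e+00]] [0.151 0.611 0.384] 0.9960234375
```

View pics/top1.png

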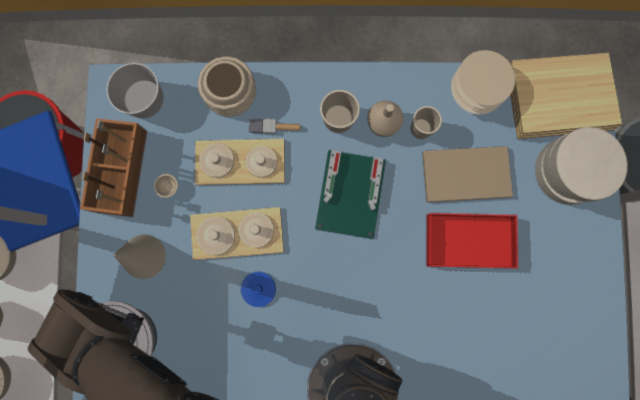

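View pics/side1.png

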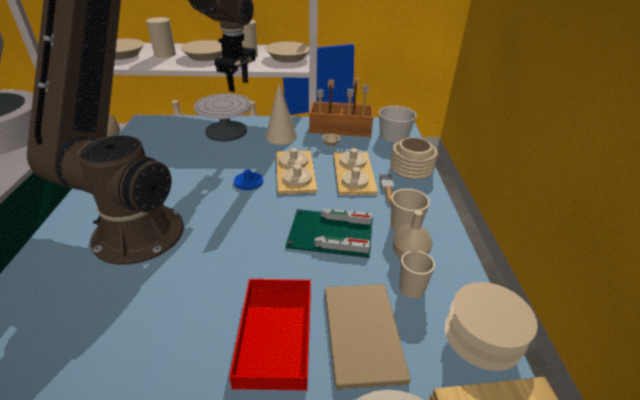

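The top view shows the near board with lids at (218,236) and (257,231). The gauge is at (350,195), with the mouth towards the robot and the red jaws far from it. The shelf is at (467,174), the crate at (472,241), and the blue decoy lid at (258,290). Next I'll measure these.

Run:
```python
from h import *
z=np.load("pics/top1.npz");im,d=z["im"],z["d"];c=get_calibration("top")
P=cloud(c,d);hsv=cv2.cvtColor(im,cv2.COLOR_RGB2HSV)
print("table z",np.median(P[250:280,300:320,2]), P[350:370,560:580,2].mean())
def box(name,m,zz,roi):
    r=np.zeros(m.shape,np.uint8);x0,y0,x1,y1=roi;r[y0:y1,x0:x1]=m[y0:y1,x0:x1]
    r=cv2.morphologyEx(r,cv2.MORPH_OPEN,np.ones((2,2)))
    cs=[q for q in cv2.findContours(r,0,1)[0] if cv2.contourArea(q)>100];q=np.vstack(cs)[:,0]
    w=plane(c,q,zz)[:,:2].astype(np.float32);b=cv2.minAreaRect(w);print(name,np.round(b[0],4),np.round(b[1],4),round(b[2],2))
H,S,V=cv2.split(hsv);Z=P[...,2]
box("crate",((S>180)&((H<8)|(H>172))&(V>60)).astype(np.uint8),.045,(415,205,530,280))
box("shelf",((Z>.012)&(Z<.03)).astype(np.uint8),.02,(410,135,525,210))
box("ware",((Z>.008)).astype(np.uint8),.015,(182,200,290,264))
box("bed",((H>65)&(H<95)&(S>120)).astype(np.uint8),.01,(305,140,395,245))
box("jaws",((Z>.024)&(Z<.045)).astype(np.uint8),.032,(305,140,395,245))
for n,roi in dict(L=(195,212,238,255),R=(238,210,280,252),sL=(196,140,238,180),sR=(242,140,285,180)).items():
    x0,y0,x1,y1=roi;p=P[y0:y1,x0:x1].reshape(-1,3)
    k=p[(p[:,2]>.05)&(p[:,2]<.075)];dd=p[(p[:,2]>.021)&(p[:,2]<.035)]
    bb,_=cv2.minEnclosingCircle(k[:,:2].astype(np.float32));print(n,len(k),np.round(bb,4),k.mean(0).round(4),"disc",[np.round(a,4) for a in cv2.minEnclosingCircle(dd[:,:2].astype(np.float32))])
big=cv2.resize(im[130:265,180:400],None,fx=3.6,fy=3.6,interpolation=2);save("crop.png",big)
# wrist clearance: heights
```

```text
table z 0.0005383226404853669 0.00806311873152011
crate [ 0.4105 -0.3381] [0.2497 0.1428] 88.53
shelf [ 0.6034 -0.3387] [0.1518 0.2514] 3.71
ware [0.4337 0.3261] [0.1304 0.2593] 5.03
bed [ 5.461e-01 -2.000e-04] [0.1639 0.2288] 80.41
jaws [ 0.5846 -0.0066] [0.1504 0.1454] 80.56
L 84 [0.4292 0.3883] [0.4291 0.3874 0.0602] disc [array([0.4337, 0.3871]), np.float64(0.0818)]
R 82 [0.4459 0.2721] [0.4456 0.2717 0.0612] disc [array([0.4503, 0.2622]), np.float64(0.0694)]
sL 82 [0.6448 0.3901] [0.6439 0.3901 0.0602] disc [array([0.644 , 0.3951]), np.float64(0.075)]
sR 83 [0.6415 0.2607] [0.6401 0.2601 0.0599] disc [array([0.6384, 0.2566]), np.float64(0.0669)]
```

View pics/crop.png

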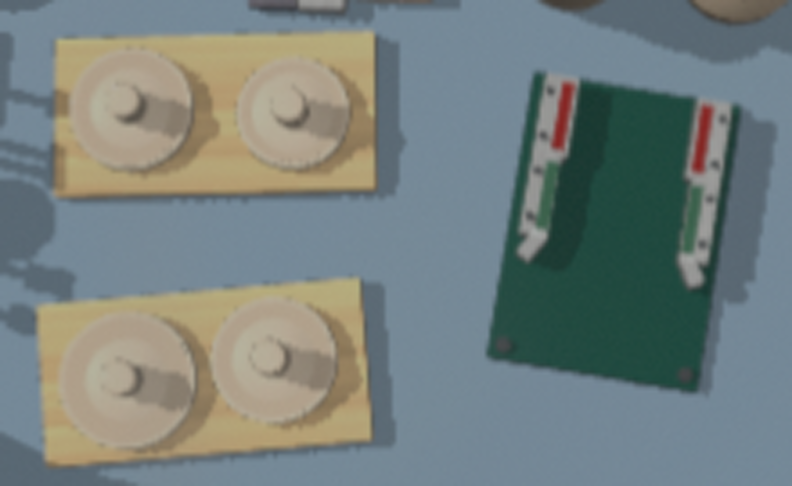

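```bash
python3 -m inch '{"dp":[[2.59,-2.45,0],[2.59,-2.45,0],[2.59,-2.45,0],[2.59,-2.45,0],[2.59,-2.45,0],[2.59,-2.45,-1],[2.59,-2.45,-1],[2.59,-2.45,-1],[0,0,0]],"delta_rot":[[0,0,-0.172],[0,0,-0.172],[0,0,-0.172],[0,0,-0.172],[0,0,-0.172],[0,0,-0.172],[0,0,-0.172],[0,0,-0.172],[0,0,0]]}' 90 30
cat >> h.py <<'E'
def yaw(s):
    R=cv2.Rodrigues(np.array(s["tcp_rot"],float))[0];return np.degrees(np.arctan2(R[1,0],R[0,0])),R[:,2].round(3)
E
python3 - <<'E'
from h import *
s=observe();im,d=read_camera("wrist");save("w2.png",im);c=get_calibration("wrist");print(s["clock"],s["position"],yaw(s))
np.savez("pics/w2",im=im,d=d)
P=cloud(c,d,s);Z=P[...,2]
m=((Z>.05)&(Z<.075)).astype(np.uint8)
n,l,st,ce=cv2.connectedComponentsWithStats(m)
for i in range(1,n):
    if st[i,4]>200:
        p=P[l==i];ct=cv2.findContours((l==i).astype(np.uint8),0,1)[0][0][:,0]
        print(st[i],p.mean(0).round(4),[np.round(a,4) for a in cv2.minEnclosingCircle(plane(c,ct,.061,s)[:,:2].astype(np.float32))])
E
```

```text
clock: 1.27
position: [0.4301, 0.3868, 0.1838]
tcp_rot: [3.129, -0.269, -0.002]
ft_force: [0.4, -0.2, 0.5]
grip_width: 0.0619
1.275 [0.43008283 0.38679039 0.18379807] (np.float64(-9.844001174379327), array([-0.001, -0.001, -1.   ]))
[ 162    0   96   28 1448] [0.3692 0.5565 0.0619] [array([0.3686, 0.5656]), np.float64(0.0397)]
[523 136  35  31 830] [0.6443 0.3913 0.0592] [array([0.6433, 0.3919]), np.float64(0.0168)]
[305 176  29  29 651] [0.4311 0.389  0.06  ] [array([0.4315, 0.3892]), np.float64(0.0146)]
[519 258  27  20 381] [0.6398 0.2673 0.0584] [array([0.6377, 0.2673]), np.float64(0.0145)]
```

View pics/w2.png

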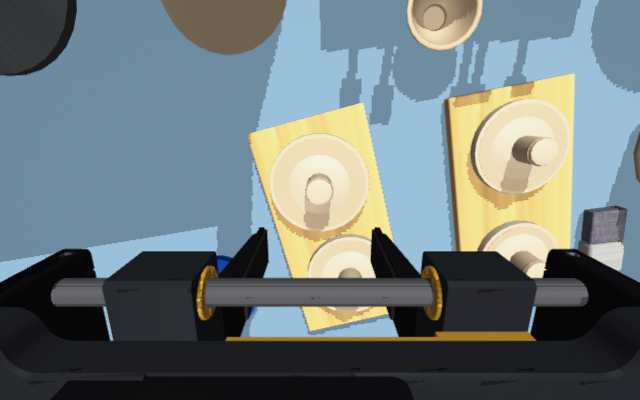

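The wrist view shows the left lid's knob at pixel (319,190), which is about (0.431, 0.389) in the world and within about 2 mm of the top-view fix. I'll descend and grip it.

```bash
python3 -m inch '{"dp":[[0.05,0.18,-4.6],[0,0,-4.6],[0,0,-4.6],[0,0,-1.5],[0,0,0]],"delta_rot":[[0,0,0.006],[0,0,0],[0,0,0],[0,0,0],[0,0,0]]}' && python3 -m inch '{"dp":[[0,0,0],[0,0,0],[0,0,0],[0,0,0]],"delta_rot":[[0,0,0],[0,0,0],[0,0,0],[0,0,0]]}' 255 30
```

```text
clock: 1.95
position: [0.4292, 0.3907, 0.0317]
tcp_rot: [3.131, -0.252, -0.001]
ft_force: [-0.1, 0.4, 0.7]
grip_width: 0.0618
clock: 2.45
position: [0.4297, 0.3902, 0.0321]
tcp_rot: [-3.131, 0.254, -0.001]
ft_force: [-1.2, -1.0, 4.1]
grip_width: 0.0275
```

```bash
python3 -m inch '{"dp":[[0,0,2],[0,0,4],[0,0,4],[0,-2,0],[0.2,-4,0],[0.3,-5,0],[0.3,-5,0],[0.3,-5,0],[0.2,-5,0],[0.2,-5,0]],"delta_rot":[[0,0,0],[0,0,0],[0,0,0],[0,0,0],[0,0,0],[0,0,0],[0,0,0],[0,0,0],[0,0,0],[0,0,0]]}' 255 40 && python3 -m inch '{"dp":[[0.1,-4,0],[0,-2.3,0],[0,0,-3],[0,0,0]],"delta_rot":[[0,0,0],[0,0,0],[0,0,0],[0,0,0]]}'
python3 - <<'E'
from h import *
s=observe();im,d=read_camera("wrist");c=get_calibration("wrist");save("w3.png",im);print(s["position"],yaw(s),s["ft_force"])
it,dt=read_camera("top");np.savez("pics/t3",im=it,d=dt)
P=cloud(c,d,s);ct=get_calibration("top");Pt=cloud(ct,dt)
zt=s["position"][2]-.016+.012
m=(abs(P[...,2]-zt)<.006).astype(np.uint8)
n,l,st,ce=cv2.connectedComponentsWithStats(m)
for i in range(1,n):
    if st[i,4]>300: p=P[l==i];print(st[i],p.mean(0).round(4),[np.round(a,4) for a in cv2.minEnclosingCircle(p[:,:2].astype(np.float32))])
for nm,PP in(("top",Pt),("wrist",P)):
    q=PP[(PP[...,2]>.024)&(PP[...,2]<.042)&(PP[...,0]>.48)&(PP[...,0]<.70)&(abs(PP[...,1])<.13)]
    print(nm,len(q),[np.round(a,4) for a in cv2.minAreaRect(q[:,:2].astype(np.float32))])
E
```

```text
clock: 3.7
position: [0.4433, 0.0781, 0.1307]
tcp_rot: [3.131, -0.254, -0.003]
ft_force: [1.1, -0.6, -2.4]
grip_width: 0.0274
clock: 4.2
position: [0.4436, 0.0167, 0.0998]
tcp_rot: [-3.131, 0.256, 0.008]
ft_force: [-0.2, -0.5, -2.4]
grip_width: 0.0276
[0.44357188 0.01665989 0.09982619] (np.float64(-9.343704839095464), array([-0.005,  0.001, -1.   ])) [-0.15288407 -0.47358237 -2.35788267]
[  232   155   176    99 12059] [0.448  0.0389 0.0954] [array([0.4439, 0.0151]), np.float64(0.0543)]
[289 307  62  13 687] [ 0.4361 -0.0331  0.0949] [array([ 0.436 , -0.0343]), np.float64(0.0202)]
top 769 [array([ 0.5872, -0.0036]), array([0.1505, 0.1472]), np.float64(80.3214)]
wrist 8220 [array([0.5901, 0.0015]), array([0.1394, 0.1518]), np.float64(80.667)]
```

View pics/w3.png

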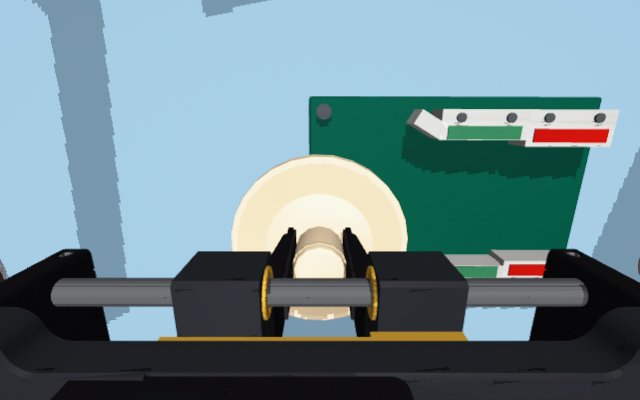

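The lid disc has a radius of about 54 mm, so it looks like a 109 mm lid, though the gauge decides. I'll get the slot centre line from the jaws' inner edges in both views.

Run:
```python
from h import *
s=observe();im,d=read_camera("wrist");c=get_calibration("wrist");P=cloud(c,d,s)
ct=get_calibration("top");z=np.load("pics/top1.npz");Pt=cloud(ct,z["d"]);z3=np.load("pics/t3.npz");Pt3=cloud(ct,z3["d"])
a=np.radians(-9.5);R=np.array([[np.cos(a),np.sin(a)],[-np.sin(a),np.cos(a)]])
def an(nm,PP):
    q=PP[(PP[...,2]>.026)&(PP[...,2]<.04)&(PP[...,0]>.48)&(PP[...,0]<.72)&(abs(PP[...,1])<.13)]
    g=(q[:,:2]-[.51,.0059])@R.T
    for n_,sg in(("L",1),("R",-1)):
        h=g[g[:,1]*sg>0.02]; 
        if not len(h):continue
        print(nm,n_,len(h),"x",np.percentile(h[:,0],[0.5,99.5]).round(4),end=" ")
        for lo,hi in((.03,.08),(.095,.145)):
            e=h[(h[:,0]>lo)&(h[:,0]<hi)][:,1]
            if len(e): print("y in/out",np.percentile(e*sg,[1,99]).round(4),end=" ")
        # slope of outer edge
        xs=np.arange(.03,.145,.01);o=[np.percentile(h[(h[:,0]>=x)&(h[:,0]<x+.01)][:,1]*sg,97) if ((h[:,0]>=x)&(h[:,0]<x+.01)).sum()>5 else np.nan for x in xs];o=np.array(o);k=~np.isnan(o)
        print("slope deg",np.degrees(np.polyfit(xs[k],o[k]*sg,1)[0]).round(2) if k.sum()>2 else None)
an("w",P);an("t1",Pt);an("t3",Pt3)
# colour stripes, wrist, rays on z=.032
hsv=cv2.cvtColor(im,cv2.COLOR_RGB2HSV)
H,S,V=cv2.split(hsv)
m=((S>180)&((H<6)|(H>174))&(V>100)).astype(np.uint8)
n,l,st,ce=cv2.connectedComponentsWithStats(m)
for i in range(1,n):
    if st[i,4]>60:
        q=cv2.findContours((l==i).astype(np.uint8),0,1)[0][0][:,0];w=(plane(c,q,.032,s)[:,:2]-[.51,.0059])@R.T
        print("red",st[i],w.min(0).round(4),w.max(0).round(4))
```

```text
w L 6330 x [0.0063 0.1533] y in/out [0.0565 0.0786] y in/out [0.0522 0.0788] slope deg -0.27
w R 1594 x [0.0514 0.1276] y in/out [0.0482 0.0606] y in/out [0.0435 0.0605] slope deg -0.87
t1 L 403 x [0.0066 0.1496] y in/out [0.0565 0.0784] y in/out [0.0517 0.0785] slope deg -0.05
t1 R 416 x [0.0067 0.2166] y in/out [0.0487 0.0713] y in/out [0.0446 0.0713] slope deg -0.24
t3 L 382 x [0.0086 0.1501] y in/out [0.0565 0.0784] y in/out [0.0518 0.0785] slope deg -0.06
t3 R 364 x [0.0297 0.2171] y in/out [0.0491 0.0709] y in/out [0.0448 0.0717] slope deg -0.2
red [529 131  75  12 869] [0.0946 0.0552] [0.1497 0.0637]
red [505 265  41  10 389] [ 0.0948 -0.0573] [ 0.1288 -0.0486]
```

```bash
python3 -m inch '{"dp":[[0.28,0.5,-2],[0,0,-3],[0,0,-1.5],[0,0,-0.5],[0,0,0],[0,0,0]],"delta_rot":[[0,0,-0.003],[0,0,0],[0,0,0],[0,0,0],[0,0,0],[0,0,0]]}'
```

```text
clock: 5.1
position: [0.4487, 0.0222, 0.0324]
tcp_rot: [3.131, -0.259, 0.002]
ft_force: [-0.9, 0.4, -2.6]
grip_width: 0.0271
```

```bash
python3 -m inch '{"dp":[[0,0,-0.25],[0.99,-0.17,0],[1.38,-0.235,0],[1.38,-0.235,0],[1.18,-0.2,0],[0.59,-0.1,0],[0.3,-0.05,0],[0,0,0]],"delta_rot":[[0,0,0],[0,0,0],[0,0,0],[0,0,0],[0,0,0],[0,0,0],[0,0,0],[0,0,0]]}' && python3 -m inch '{"dp":[[0.2,-0.034,0],[0.2,-0.034,0],[0,0,0]],"delta_rot":[[0,0,0],[0,0,0],[0,0,0]]}'
```

```text
clock: 6.1
position: [0.5063, 0.0123, 0.0291]
tcp_rot: [3.131, -0.259, -0.0]
ft_force: [-0.0, 0.3, -3.2]
grip_width: 0.0274
clock: 6.48
position: [0.5106, 0.0116, 0.0292]
tcp_rot: [3.131, -0.259, 0.0]
ft_force: [-0.5, -0.0, -3.8]
grip_width: 0.0275
```

```bash
Z='[0,0,0]'; python3 -m inch '{"dp":[[0.2,-0.034,0],[0.1,-0.017,0],[0,0,0]],"delta_rot":[[0,0,0],[0,0,0],[0,0,0]]}'; python3 -m inch '{"dp":[[0.15,-0.025,0],[0,0,0]],"delta_rot":[[0,0,0],[0,0,0]]}'
```

```text
clock: 6.85
position: [0.5135, 0.011, 0.0291]
tcp_rot: [3.131, -0.259, 0.0]
ft_force: [0.6, -0.7, -3.3]
grip_width: 0.0278
clock: 7.1
position: [0.5151, 0.0108, 0.0292]
tcp_rot: [3.131, -0.259, 0.0]
ft_force: [0.1, -0.0, -3.0]
grip_width: 0.0276
```

```bash
python3 -m inch '{"dp":[[0.15,-0.025,0],[0,0,0]],"delta_rot":[[0,0,0],[0,0,0]]}'
```

```text
clock: 7.35
position: [0.5166, 0.0105, 0.0292]
tcp_rot: [3.131, -0.259, 0.0]
ft_force: [0.3, -0.3, -2.4]
grip_width: 0.0274
```

```bash
python3 -m inch '{"dp":[[0.15,-0.025,0],[0,0,0]],"delta_rot":[[0,0,0],[0,0,0]]}'; python3 -m inch '{"dp":[[0.1,-0.017,0],[0,0,0]],"delta_rot":[[0,0,0],[0,0,0]]}'
```

```text
clock: 7.6
position: [0.5181, 0.0103, 0.0292]
tcp_rot: [3.131, -0.259, 0.0]
ft_force: [0.0, 0.3, -2.1]
grip_width: 0.0271
clock: 7.85
position: [0.5189, 0.0102, 0.0291]
tcp_rot: [-3.131, 0.259, 0.0]
ft_force: [-0.8, 1.0, -1.9]
grip_width: 0.0274
```

```bash
python3 -m inch '{"dp":[[0.1,-0.017,0],[0,0,0]],"delta_rot":[[0,0,0],[0,0,0]]}';python3 -m inch '{"dp":[[0.1,-0.017,0],[0,0,0]],"delta_rot":[[0,0,0],[0,0,0]]}'
```

```text
clock: 8.1
position: [0.5197, 0.0101, 0.0291]
tcp_rot: [-3.131, 0.259, 0.001]
ft_force: [-1.8, 2.4, -2.8]
grip_width: 0.0272
clock: 8.35
position: [0.5205, 0.0101, 0.029]
tcp_rot: [-3.131, 0.259, 0.002]
ft_force: [-3.2, 5.3, -1.7]
grip_width: 0.0273
```

Forces of −x and +y mean only the −y cheek is touching. I'll shift +y a little and carry on.

```bash
python3 -m inch '{"dp":[[0.03,0.2,0],[0,0,0]],"delta_rot":[[0,0,0],[0,0,0]]}';python3 -m inch '{"dp":[[0.1,-0.017,0],[0,0,0]],"delta_rot":[[0,0,0],[0,0,0]]}'
```

```text
clock: 8.6
position: [0.5209, 0.0107, 0.0293]
tcp_rot: [3.13, -0.257, -0.001]
ft_force: [-4.8, -10.3, 2.1]
grip_width: 0.027
clock: 8.85
position: [0.5212, 0.0105, 0.0292]
tcp_rot: [3.13, -0.258, -0.004]
ft_force: [-8.9, -10.7, 3.8]
grip_width: 0.0274
```

```bash
python3 -m inch '{"dp":[[0.1,-0.017,0],[0,0,0]],"delta_rot":[[0,0,0],[0,0,0]]}';python3 - <<'E'
from h import *
s=observe();im,d=read_camera("wrist");c=get_calibration("wrist");save("w4.png",im);P=cloud(c,d,s)
print(s["position"],s["ft_force"])
g=P[(P[...,2]>.017)&(P[...,2]<.030)&(abs(P[...,0]-s["position"][0])<.07)&(abs(P[...,1]-s["position"][1])<.07)]
hsv=cv2.cvtColor(im,cv2.COLOR_RGB2HSV);H,S,V=cv2.split(hsv)
m=((H>8)&(H<28)&(S>25)&(V>130)).astype(np.uint8)
n,l,st,ce=cv2.connectedComponentsWithStats(m);print(st[st[:,4]>500])
E
```

```text
clock: 9.1
position: [0.5214, 0.0105, 0.0291]
tcp_rot: [3.13, -0.257, -0.007]
ft_force: [-11.3, -10.6, 5.7]
grip_width: 0.0276
[0.52137932 0.0104584  0.02914804] [-11.33076788 -10.58833338   5.73664849]
[[     0      0    640    400 244034]
 [   231    156    177    123   9063]
 [   289    306     61     15    739]
 [   158    332    311      9   1745]]
```

View pics/w4.png

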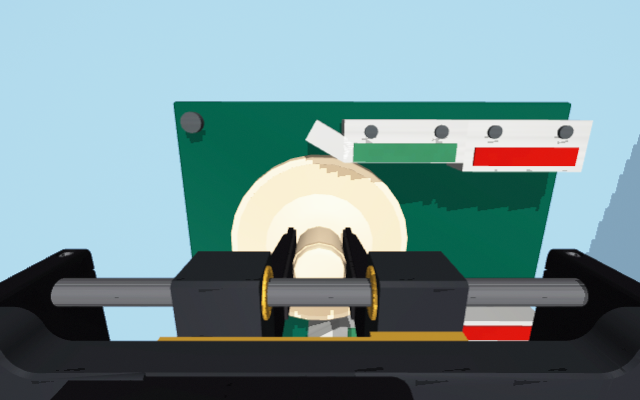

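The disc is wedged between both lead-in cheeks at about (325,160), short of the green stripe. About 11 N of push got no advance, so it won't enter GO and is a reject. I'll draw it back and carry it to the far slot of the crate.

```bash
python3 -m inch '{"dp":[[-0.4,-0.1,0],[-2.5,0.3,0],[0,0,3],[0,0,4],[0,-2,0],[-1,-4,0],[-1.2,-5,0],[-1.2,-5.2,0],[-1.2,-5.2,0],[-1.2,-5.2,0]],"delta_rot":[[0,0,0],[0,0,0],[0,0,0],[0,0,0],[0,0,0],[0,0,0],[0,0,0],[0,0,0],[0,0,0],[0,0,0]]}' && python3 -m inch '{"dp":[[-1.1,-5,0],[-1,-4.5,0],[-0.6,-3,0],[0,-1.3,0],[0,0,-1.5],[0,0,0]],"delta_rot":[[0,0,0],[0,0,0],[0,0,0],[0,0,0],[0,0,0],[0,0,0]]}'
python3 - <<'E'
from h import *
s=observe();print(s["position"],yaw(s))
im,d=read_camera("top");c=get_calibration("top");hsv=cv2.cvtColor(im,cv2.COLOR_RGB2HSV);H,S,V=cv2.split(hsv)
P=cloud(c,d);q=P[205:280,415:530].reshape(-1,3)
q=q[(q[:,2]>.037)&(q[:,2]<.052)];print("rim",[np.round(a,4) for a in cv2.minAreaRect(q[:,:2].astype(np.float32))])
z=np.load("pics/top1.npz");P=cloud(c,z["d"]);q=P[205:280,415:530].reshape(-1,3)
q=q[(q[:,2]>.037)&(q[:,2]<.052)];print("rim1",[np.round(a,4) for a in cv2.minAreaRect(q[:,:2].astype(np.float32))])
E
```

```text
clock: 10.4
position: [0.4361, -0.2546, 0.0994]
tcp_rot: [3.13, -0.259, 0.002]
ft_force: [0.5, 0.4, -2.9]
grip_width: 0.0276
clock: 11.15
position: [0.409, -0.3889, 0.0827]
tcp_rot: [-3.129, 0.257, 0.003]
ft_force: [-0.7, 0.1, -3.3]
grip_width: 0.0276
[ 0.40904052 -0.38889257  0.08265763] (np.float64(-9.403667259826529), array([-0.002,  0.002, -1.   ]))
rim [array([ 0.4865, -0.3258]), array([0.0466, 0.2341]), np.float64(9.1256)]
rim1 [array([ 0.4142, -0.3373]), array([0.2525, 0.1523]), np.float64(88.6983)]
```

```bash
python3 -m inch '{"dp":[[0.2,-0.3,-1],[0,0,-2.5],[0,0,-1.8],[0,0,-0.4],[0,0,-0.1],[0,0,0]],"delta_rot":[[0,0,0],[0,0,0],[0,0,0],[0,0,0],[0,0,0],[0,0,0]]}'; python3 -m inch '{"dp":[[0,0,-0.15],[0,0,0]],"delta_rot":[[0,0,0],[0,0,0]]}'
```

```text
clock: 11.95
position: [0.4116, -0.3937, 0.0267]
tcp_rot: [3.13, -0.259, 0.001]
ft_force: [-0.4, -0.7, -2.8]
grip_width: 0.027
clock: 12.2
position: [0.4113, -0.3936, 0.0249]
tcp_rot: [3.131, -0.259, 0.001]
ft_force: [-0.4, 0.6, -2.2]
grip_width: 0.0273
```

```bash
python3 -m inch '{"dp":[[0,0,-0.15],[0,0,0]],"delta_rot":[[0,0,0],[0,0,0]]}';python3 -m inch '{"dp":[[0,0,-0.12],[0,0,0]],"delta_rot":[[0,0,0],[0,0,0]]}'
```

```text
clock: 12.45
position: [0.4113, -0.3935, 0.0231]
tcp_rot: [-3.131, 0.259, -0.0]
ft_force: [-1.1, -0.1, -1.9]
grip_width: 0.027
clock: 12.7
position: [0.4113, -0.3936, 0.0221]
tcp_rot: [3.131, -0.259, 0.0]
ft_force: [-0.7, 1.2, 1.2]
grip_width: 0.0276
```

```bash
python3 -m inch '{"dp":[[0,0,0],[0,0,0],[0,0,4],[0,0,5],[0,0,3],[0.3,3,0],[0.3,5.5,0],[0.3,5.5,0],[0.3,5.5,0],[0.3,5.5,0]],"delta_rot":[[0,0,0],[0,0,0],[0,0,0],[0,0,0],[0,0,0],[0,0,0],[0,0,0],[0,0,0],[0,0,0],[0,0,0]]}' 90 40; python3 -m inch '{"dp":[[0.3,5.5,0],[0.3,5.5,0],[0.3,5.5,0],[0.3,5.5,0],[0.3,5.5,1],[0.3,5.5,2],[0.3,5,1],[0.1,3,0],[0,0,0]],"delta_rot":[[0,0,0],[0,0,0],[0,0,0],[0,0,0],[0,0,0],[0,0,0],[0,0,0],[0,0,0],[0,0,0]]}'
python3 - <<'E'
from h import *
s=observe();im,d=read_camera("wrist");save("w5.png",im);c=get_calibration("wrist");print(s["position"],yaw(s))
P=cloud(c,d,s);Z=P[...,2]
m=((Z>.05)&(Z<.075)).astype(np.uint8)
n,l,st,ce=cv2.connectedComponentsWithStats(m)
for i in range(1,n):
    if st[i,4]>200:
        p=P[l==i];ct=cv2.findContours((l==i).astype(np.uint8),0,1)[0][0][:,0]
        print(st[i],p.mean(0).round(4),[np.round(a,4) for a in cv2.minEnclosingCircle(plane(c,ct,.061,s)[:,:2].astype(np.float32))])
im,d=read_camera("top");save("t5.png",cv2.resize(im[130:290,400:540],None,fx=3.5,fy=3.5));c=get_calibration("top");P=cloud(c,d)[205:280,415:530].reshape(-1,3)
k=P[(P[:,2]>.0465)&(P[:,2]<.06)];print("crate knob",len(k),k.mean(0).round(4));k=P[(P[:,2]>.012)&(P[:,2]<.024)];print([np.round(a,4) for a in cv2.minEnclosingCircle(k[:,:2].astype(np.float32))])
E
```

```text
clock: 13.95
position: [0.4262, -0.142, 0.1421]
tcp_rot: [3.131, -0.259, 0.001]
ft_force: [1.2, 0.4, -0.6]
grip_width: 0.0615
clock: 15.08
position: [0.448, 0.268, 0.1819]
tcp_rot: [-3.131, 0.255, -0.001]
ft_force: [0.1, 0.0, 0.3]
grip_width: 0.0619
[0.44803645 0.26802364 0.18189045] (np.float64(-9.299554574062897), array([ 0.,  0., -1.]))
[ 504    1   40   39 1134] [0.6445 0.3895 0.0592] [array([0.6431, 0.3898]), np.float64(0.0164)]
[501 154  35  30 791] [0.641  0.2615 0.0593] [array([0.6398, 0.2623]), np.float64(0.0165)]
[303 174  29  29 665] [0.4473 0.2735 0.06  ] [array([0.4474, 0.2735]), np.float64(0.0146)]
crate knob 257 [ 0.4125 -0.3526  0.0493]
[array([ 0.4162, -0.3274]), np.float64(0.1497)]
```

View pics/t5.png

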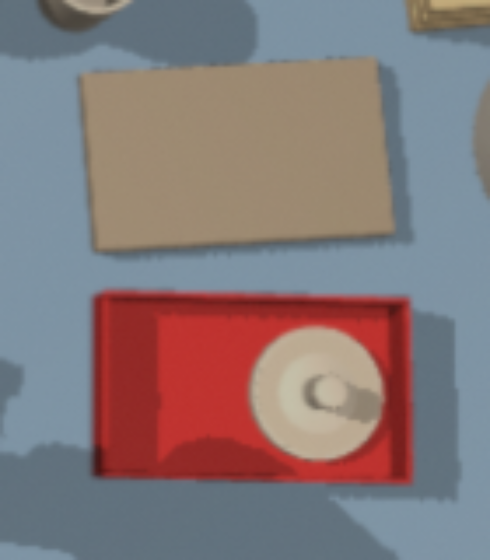

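The lid lies flat in the crate, with its disc at about (317,393) in the crop. The second lid's knob is at (0.4473, 0.2734), so I'll take that one.

```bash
python3 -m inch '{"dp":[[-0.07,0.5,-4.6],[0,0,-4.6],[0,0,-4.4],[0,0,-1.45],[0,0,0]],"delta_rot":[[0,0,0],[0,0,0],[0,0,0],[0,0,0],[0,0,0]]}' && python3 -m inch '{"dp":[[0,0,0],[0,0,0],[0,0,0],[0,0,0]],"delta_rot":[[0,0,-0.005],[0,0,0],[0,0,0],[0,0,0]]}' 255 40
```

```text
clock: 15.8
position: [0.4477, 0.2708, 0.0315]
tcp_rot: [3.13, -0.26, -0.001]
ft_force: [-0.2, 0.6, 0.9]
grip_width: 0.0615
clock: 16.3
position: [0.4476, 0.2715, 0.0318]
tcp_rot: [-3.13, 0.267, -0.001]
ft_force: [-0.2, -1.4, 4.3]
grip_width: 0.0275
```

```bash
python3 -m inch '{"dp":[[0,0,2],[0,0,4],[0,-2,2],[0,-5,0],[0,-5.5,0],[0,-5.5,0],[0,-4.5,0],[0,-2.7,-1],[0,0,0]],"delta_rot":[[0,0,0],[0,0,0],[0,0,0],[0,0,0],[0,0,0],[0,0,0],[0,0,0],[0,0,0],[0,0,0]]}' 255 40
python3 - <<'E'
from h import *
s=observe();im,d=read_camera("wrist");c=get_calibration("wrist");print(s["position"],yaw(s),s["ft_force"])
P=cloud(c,d,s);zt=s["position"][2]-.0165+.012
m=(abs(P[...,2]-zt)<.006).astype(np.uint8)
n,l,st,ce=cv2.connectedComponentsWithStats(m)
for i in range(1,n):
    if st[i,4]>300: p=P[l==i];print(st[i],[np.round(a,4) for a in cv2.minEnclosingCircle(p[:,:2].astype(np.float32))])
R=np.array([[.9859,-.1676],[.1676,.9859]])
q=P[(P[...,2]>.026)&(P[...,2]<.04)&(P[...,0]>.48)&(P[...,0]<.72)&(abs(P[...,1])<.13)];g=(q[:,:2]-[.5107,.0098])@R.T
for sg in(1,-1):
    for lo,hi in((.03,.08),(.095,.145)):
        e=g[(g[:,1]*sg>.02)&(g[:,0]>lo)&(g[:,0]<hi)][:,1]*sg
        if len(e):print(sg,lo,len(e),np.percentile(e,[1,99]).round(4))
E
```

```text
clock: 17.42
position: [0.4472, 0.0181, 0.101]
tcp_rot: [3.13, -0.271, -0.002]
ft_force: [0.6, 1.1, -2.4]
grip_width: 0.027
[0.44724477 0.01809703 0.10101276] (np.float64(-9.898266098230764), array([-0.001,  0.   , -1.   ])) [ 0.56319622  1.09800584 -2.41215133]
[  239   158   162    96 10513] [array([0.4481, 0.019 ]), np.float64(0.0499)]
1 0.03 2058 [0.0528 0.0749]
1 0.095 2433 [0.0481 0.0747]
-1 0.03 455 [0.052  0.0643]
-1 0.095 829 [0.0471 0.0644]
```

```bash
python3 -m inch '{"dp":[[0,0.18,-2],[0,0,-3],[0,0,-1.7],[0,0,-0.5],[0,0,0]],"delta_rot":[[0,0,0.003],[0,0,0],[0,0,0],[0,0,0],[0,0,0]]}'
```

```text
clock: 18.1
position: [0.4477, 0.0218, 0.0297]
tcp_rot: [3.131, -0.261, 0.0]
ft_force: [-0.3, -0.1, -1.6]
grip_width: 0.0275
```

```bash
python3 -m inch '{"dp":[[0,-0.18,0],[0.99,-0.17,0],[1.38,-0.235,0],[1.38,-0.235,0],[1.18,-0.2,0],[0.59,-0.1,0],[0.3,-0.05,0],[0.3,-0.05,0],[0,0,0]],"delta_rot":[[0,0,0],[0,0,0],[0,0,0],[0,0,0],[0,0,0],[0,0,0],[0,0,0],[0,0,0],[0,0,0]]}'; python3 -m inch '{"dp":[[0.3,-0.05,0],[0.3,-0.05,0],[0,0,0]],"delta_rot":[[0,0,0],[0,0,0],[0,0,0]]}'
```

```text
clock: 19.23
position: [0.5088, 0.0091, 0.0295]
tcp_rot: [3.131, -0.262, 0.0]
ft_force: [-0.1, -0.2, -2.1]
grip_width: 0.0274
clock: 19.6
position: [0.515, 0.008, 0.0295]
tcp_rot: [3.131, -0.262, 0.001]
ft_force: [-0.2, -0.6, -2.7]
grip_width: 0.0273
```

```bash
python3 -m inch '{"dp":[[0.25,-0.035,0],[0.25,-0.035,0],[0,0,0]],"delta_rot":[[0,0,0],[0,0,0],[0,0,0]]}'; python3 -m inch '{"dp":[[0.2,-0.034,0],[0.2,-0.034,0],[0,0,0]],"delta_rot":[[0,0,0],[0,0,0],[0,0,0]]}'
```

```text
clock: 19.98
position: [0.52, 0.0073, 0.0295]
tcp_rot: [3.131, -0.262, 0.0]
ft_force: [-0.5, 0.0, -2.4]
grip_width: 0.0277
clock: 20.35
position: [0.524, 0.0066, 0.0295]
tcp_rot: [3.131, -0.262, 0.0]
ft_force: [-0.8, 0.5, -2.0]
grip_width: 0.0273
```

```bash
python3 -m inch '{"dp":[[0.2,-0.034,0],[0.2,-0.034,0],[0,0,0]],"delta_rot":[[0,0,0],[0,0,0],[0,0,0]]}'
```

```text
clock: 20.72
position: [0.528, 0.006, 0.0294]
tcp_rot: [3.131, -0.262, 0.0]
ft_force: [-1.1, -0.5, -3.0]
grip_width: 0.027
```

```bash
python3 -m inch '{"dp":[[0.3,-0.051,0],[0.4,-0.068,0],[0.4,-0.068,0],[0,0,0]],"delta_rot":[[0,0,0],[0,0,0],[0,0,0],[0,0,0]]}'
```

```text
clock: 21.22
position: [0.5391, 0.004, 0.0294]
tcp_rot: [3.131, -0.262, 0.0]
ft_force: [0.6, -0.2, -2.7]
grip_width: 0.0274
```

```bash
python3 -m inch '{"dp":[[0.4,-0.068,0],[0.4,-0.068,0],[0.4,-0.068,0],[0.4,-0.068,0],[0.4,-0.068,0],[0.3,-0.051,0],[0,0,0]],"delta_rot":[[0,0,0],[0,0,0],[0,0,0],[0,0,0],[0,0,0],[0,0,0],[0,0,0]]}'
```

```text
clock: 22.1
position: [0.5619, 0.0002, 0.0294]
tcp_rot: [3.131, -0.262, 0.0]
ft_force: [-0.2, 0.5, -2.5]
grip_width: 0.0275
```

```bash
python3 -m inch '{"dp":[[0.4,-0.068,0],[0.3,-0.051,0],[0.2,-0.034,0],[0.2,-0.034,0],[0,0,0]],"delta_rot":[[0,0,0],[0,0,0],[0,0,0],[0,0,0],[0,0,0]]}';python3 -m inch '{"dp":[[0.15,-0.025,0],[0.15,-0.025,0],[0,0,0]],"delta_rot":[[0,0,0],[0,0,0],[0,0,0]]}'
```

```text
clock: 22.72
position: [0.5729, -0.0017, 0.0294]
tcp_rot: [3.131, -0.262, 0.0]
ft_force: [0.5, -0.1, -1.4]
grip_width: 0.0275
clock: 23.1
position: [0.5759, -0.0022, 0.0295]
tcp_rot: [3.131, -0.262, 0.0]
ft_force: [-0.5, -0.9, -2.6]
grip_width: 0.0274
```

```bash
python3 -m inch '{"dp":[[0.1,-0.017,0],[0.1,-0.017,0],[0,0,0]],"delta_rot":[[0,0,0],[0,0,0],[0,0,0]]}'
```

```text
clock: 23.48
position: [0.5779, -0.0025, 0.0295]
tcp_rot: [3.131, -0.262, 0.0]
ft_force: [0.3, -0.3, -2.3]
grip_width: 0.0275
```

Axis is at gauge x of about 69 mm with no contact yet, so I'll continue in 1 mm steps.

```bash
python3 -m inch '{"dp":[[0.1,-0.017,0],[0.1,-0.017,0],[0,0,0]],"delta_rot":[[0,0,0],[0,0,0],[0,0,0]]}';python3 -m inch '{"dp":[[0.1,-0.017,0],[0,0,0]],"delta_rot":[[0,0,0],[0,0,0]]}'
```

```text
clock: 23.85
position: [0.5799, -0.0029, 0.0295]
tcp_rot: [3.131, -0.262, 0.0]
ft_force: [0.2, -0.6, -2.4]
grip_width: 0.0272
clock: 24.1
position: [0.5809, -0.003, 0.0295]
tcp_rot: [3.131, -0.262, 0.0]
ft_force: [-0.2, -0.3, -2.7]
grip_width: 0.0272
```

```bash
python3 -m inch '{"dp":[[0.1,-0.017,0],[0,0,0]],"delta_rot":[[0,0,0],[0,0,0]]}';python3 -m inch '{"dp":[[0.1,-0.017,0],[0,0,0]],"delta_rot":[[0,0,0],[0,0,0]]}'
```

```text
clock: 24.35
position: [0.5818, -0.0032, 0.0294]
tcp_rot: [3.131, -0.262, 0.0]
ft_force: [0.2, 0.9, -2.7]
grip_width: 0.0272
clock: 24.6
position: [0.5828, -0.0033, 0.0294]
tcp_rot: [-3.131, 0.262, -0.0]
ft_force: [-0.3, 0.8, -2.9]
grip_width: 0.0277
```

```bash
python3 -m inch '{"dp":[[0.1,-0.017,0],[0,0,0]],"delta_rot":[[0,0,0],[0,0,0]]}';python3 -m inch '{"dp":[[0.1,-0.017,0],[0,0,0]],"delta_rot":[[0,0,0],[0,0,0]]}'
```

```text
clock: 24.85
position: [0.5837, -0.0034, 0.0294]
tcp_rot: [-3.131, 0.262, 0.0]
ft_force: [-0.4, 2.4, -1.2]
grip_width: 0.0275
clock: 25.1
position: [0.5843, -0.0035, 0.0293]
tcp_rot: [-3.13, 0.262, 0.002]
ft_force: [-2.9, 3.3, -1.3]
grip_width: 0.0275
```

```bash
python3 -m inch '{"dp":[[0.1,-0.017,0],[0,0,0]],"delta_rot":[[0,0,0],[0,0,0]]}'
```

```text
clock: 25.35
position: [0.5847, -0.0035, 0.0292]
tcp_rot: [-3.13, 0.262, 0.004]
ft_force: [-5.4, 4.4, -0.7]
grip_width: 0.027
```

The lid is stopping at the step. I'll centre it by +1 mm in y and push a bit more to confirm.

```bash
python3 -m inch '{"dp":[[0.02,0.08,0],[0,0,0]],"delta_rot":[[0,0,0],[0,0,0]]}';python3 -m inch '{"dp":[[0.1,-0.017,0],[0,0,0],[0,0,0]],"delta_rot":[[0,0,0],[0,0,0],[0,0,0]]}'
python3 - <<'E'
from h import *
im,d=read_camera("wrist");save("w6.png",im)
E
```

```text
clock: 25.6
position: [0.5848, -0.0033, 0.0292]
tcp_rot: [3.13, -0.261, -0.004]
ft_force: [-6.9, -0.5, -0.3]
grip_width: 0.0274
clock: 25.98
position: [0.5851, -0.0034, 0.0291]
tcp_rot: [3.13, -0.261, -0.007]
ft_force: [-8.5, -1.1, 0.9]
grip_width: 0.0276
```

View pics/w6.png

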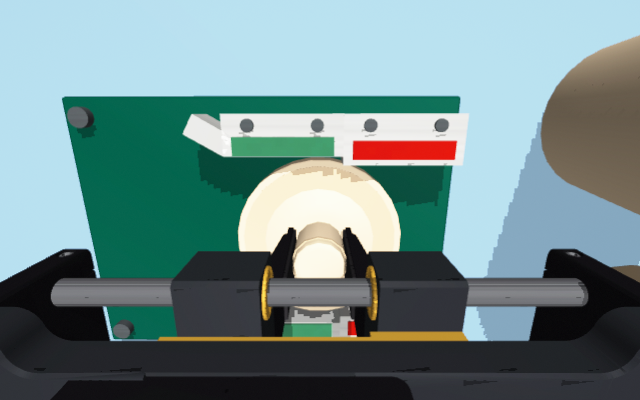

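The disc has passed the green stripes and rests at the red jaw edge, about (345,160), with 8.5 N of push held. It is good, so I'll lift it out to the kiln shelf.

```bash
python3 -m inch '{"dp":[[-0.6,0.07,0],[0,0,2.5],[0,0,4],[0,-2,1],[0.4,-5,0],[0.4,-5.5,0],[0.4,-5.5,0],[0.4,-5.5,0],[0.4,-5,0],[0.2,-3,0]],"delta_rot":[[0,0,0],[0,0,0],[0,0,0],[0,0,0],[0,0,0],[0,0,0],[0,0,0],[0,0,0],[0,0,0],[0,0,0]]}'; python3 -m inch '{"dp":[[0.1,-2,-2],[0,0,-2],[0,0,0]],"delta_rot":[[0,0,0],[0,0,0],[0,0,0]]}'
```

```text
clock: 27.28
position: [0.602, -0.3213, 0.1032]
tcp_rot: [3.13, -0.265, -0.0]
ft_force: [-0.6, 1.0, -2.3]
grip_width: 0.0275
clock: 27.65
position: [0.6027, -0.336, 0.0613]
tcp_rot: [-3.128, 0.261, 0.007]
ft_force: [0.2, -0.4, -1.4]
grip_width: 0.0276
```

```bash
python3 -m inch '{"dp":[[0,0,-1],[0,0,-0.8],[0,0,-0.2],[0,0,0]],"delta_rot":[[0,0,0],[0,0,0],[0,0,0],[0,0,0]]}'; python3 -m inch '{"dp":[[0,0,-0.15],[0,0,0]],"delta_rot":[[0,0,0],[0,0,0]]}'
```

```text
clock: 28.15
position: [0.6041, -0.3374, 0.0446]
tcp_rot: [3.131, -0.262, 0.0]
ft_force: [-0.2, -0.6, -2.0]
grip_width: 0.0274
clock: 28.4
position: [0.604, -0.3376, 0.0431]
tcp_rot: [3.13, -0.262, 0.0]
ft_force: [-0.0, 0.4, -1.8]
grip_width: 0.0276
```

```bash
python3 -m inch '{"dp":[[0,0,-0.12],[0,0,0]],"delta_rot":[[0,0,0],[0,0,0]]}'
```

```text
clock: 28.65
position: [0.604, -0.3375, 0.0417]
tcp_rot: [-3.131, 0.262, -0.0]
ft_force: [0.7, -0.6, -1.7]
grip_width: 0.0274
```

```bash
python3 -m inch '{"dp":[[0,0,-0.2],[0,0,-0.1],[0,0,0]],"delta_rot":[[0,0,0],[0,0,0],[0,0,0]]}'; python3 -m inch '{"dp":[[0,0,-0.12],[0,0,0]],"delta_rot":[[0,0,0],[0,0,0]]}'
```

```text
clock: 29.02
position: [0.6039, -0.3375, 0.0386]
tcp_rot: [-3.131, 0.262, 0.0]
ft_force: [-0.6, -0.2, -1.6]
grip_width: 0.0273
clock: 29.28
position: [0.6039, -0.3375, 0.0374]
tcp_rot: [-3.131, 0.262, 0.0]
ft_force: [-0.7, 0.8, -2.7]
grip_width: 0.0272
```

```bash
python3 -m inch '{"dp":[[0,0,-0.1],[0,0,0]],"delta_rot":[[0,0,0],[0,0,0]]}'
```

```text
clock: 29.52
position: [0.6041, -0.3376, 0.0369]
tcp_rot: [3.13, -0.262, 0.001]
ft_force: [-1.0, 0.1, 2.0]
grip_width: 0.0272
```

Contact. Releasing and retreating, then checking.

```bash
python3 -m inch '{"dp":[[0,0,0],[0,0,0],[0,0,0],[0,0,3],[0,0,5],[-1,4,4],[-1,5.5,2],[-1,5.5,0],[-1,5.5,0],[0,0,0]],"delta_rot":[[0,0,0],[0,0,0],[0,0,0],[0,0,0],[0,0,0],[0,0,0],[0,0,0],[0,0,0],[0,0,0],[0,0,0]]}' 90 40
python3 - <<'E'
from h import *
im,d=read_camera("top");save("t7.png",cv2.resize(im[40:290,180:540],None,fx=2.2,fy=2.2))
c=get_calibration("top");P=cloud(c,d)
for n,(x0,y0,x1,y1),lo,hi in(("shelf",(410,135,525,210),.055,.08),("crate",(460,220,512,263),.0465,.06),("sL",(196,140,238,180),.05,.075),("sR",(242,140,285,180),.05,.075)):
    q=P[y0:y1,x0:x1].reshape(-1,3);k=q[(q[:,2]>lo)&(q[:,2]<hi)];print(n,len(k),k.mean(0).round(4),k[:,2].std().round(4))
E
```

```text
clock: 30.78
position: [0.5634, -0.1294, 0.1771]
tcp_rot: [-3.131, 0.256, -0.0]
ft_force: [0.2, -0.1, -0.0]
grip_width: 0.0619
shelf 88 [ 0.6013 -0.3359  0.0651] 0.0036
crate 82 [ 0.4101 -0.3936  0.0518] 0.003
sL 82 [0.6438 0.3899 0.0595] 0.0034
sR 84 [0.6398 0.2599 0.0596] 0.0037
```

View pics/t7.png

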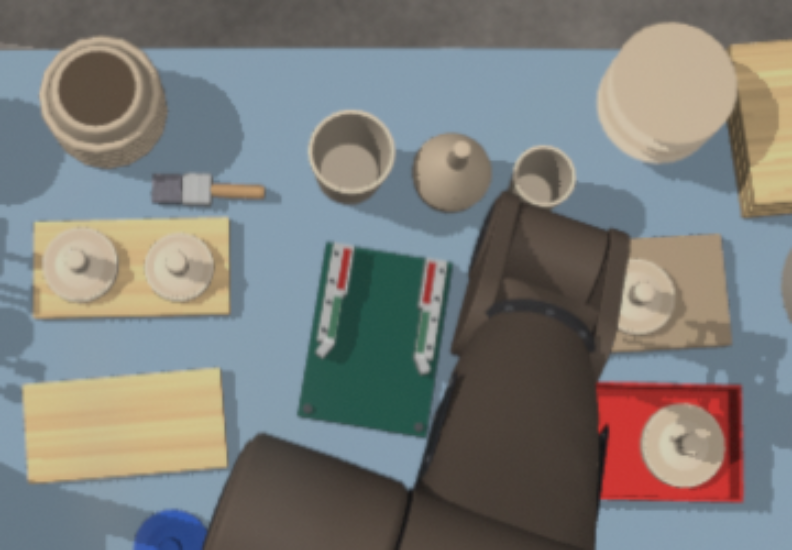

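```bash
python3 -c "from rig import robot;print(robot.hand_in())"
```

```text
the job is handed in; nothing more can be done
None
```

I gauged both lids from the nearer board, placed them, and handed the job in at about 31 s; the hand-in reports no verdict.

- **Left lid, reject:** it wedged in the lead-in before GO under about 11 N of push, plus a similar sideways force because I had shifted it 2 mm too far. Its disc measured about 109 mm. It is on the crate floor.
- **Right lid, good:** it passed GO without contact and stopped at the red NO-GO edge under about 8.5 N. Its disc measured about 100 mm. It is at the middle of the kiln shelf.

**Last checks:**
- The top view showed both lids flat, knob up and let go. The knob in the crate was at (0.410, -0.394) and the one on the shelf at (0.601, -0.336).
- The two lids on the farther board were within 1 mm of their starting positions.
- The other ware and the brush looked undisturbed. The bowl was outside that crop and I did not check it again.
- The gripper was clear and the wrist force was about 0 N.

**Disagreements:**
- My first fix of the gauge's slot centre line was about 4 mm off in y. I corrected it from the jaws' inner edges before the first push.
- Both lids stopped about 5 mm further along the slot than nominal by my reckoning. That suggests a small bias in my gauge x, and both stops still fall within the judged ranges.

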